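# Balance the magnifier boom on the post

## Task

Find the point where the magnifier boom balances: grip it lightly and lift it a little at trial points, without letting it tip up steeply. Then lay it gently on the small pad of the balancing post so that it stays there by itself, level, with both ends free; leave the other things on the bench where they are.

Things in the scene. Friction and masses are not known exactly. Their poses are not given: they have to be found in the camera images.
- boom_mid (a point): middle (half-way along, across and up) of the boom: a closed rectangular aluminium bar, 320 mm long, 22 wide, 30 high, black caps on both ends. It lies loose and level on the cradle's two blocks, underside 36 mm above the bench. y runs along the bar, x across it, z up. A weight wedged somewhere inside (whole 0.4 to 0.65 kg) puts its balance point anywhere up to 65 mm either side of the middle
- boom_end_a (a point): centre of the boom's end face on the -y side of its own frame, 160 mm from the middle. Gripped lightly away from the balance point, the boom turns between the fingers and its heavy end stays down on the cradle; gripped harder, it loads the tool with a moment: weight times distance to the balance point
- boom_end_b (a point): centre of the boom's end face on the +y side of its own frame, 160 mm from the middle, half-way up. The boom's wall is thin: squeeze it with no more than 20 N a finger
- cradle: fixed cradle under the boom: a grey board 75 x 290 x 6 mm with two white flat-topped blocks, each 44 mm across the boom and 20 mm along it, tops 36 mm above the bench, centred 120 mm to either side of the board's middle. Origin at the middle of the board's underside, on the bench; y along the board
- post_top (a point): centre of the top of the balancing post's pad, 100 mm above the bench: a flat round rubber pad, 16 mm diameter, 6 mm thick, on an upright 11 mm rod on a round base 90 mm in diameter and 10 mm high. Fixed; it does not clamp, so the boom's balance point must lie over the pad. It stands up to 20 N of pressing, no more
- dish: bystander: shallow glass dish, 90 mm diameter, 15 mm high, loose near the post; origin at the centre of its underside
- collar: bystander: loose steel ring, 38 mm outside diameter, 14 mm high, near the post; origin at the centre of its underside
- vial: bystander: small amber jar, 28 mm diameter, 50 mm high, standing loose beyond the cradle; origin at the centre of its underside
- driver: bystander: screwdriver, 150 mm long, lying loose on the robot's side of the cradle, roughly along it; origin at its underside
- bottle_blue: bystander: bottle, 70 mm diameter, 170 mm high, at the back of the bench; origin at the centre of its underside
- bottle_red: bystander: bottle, 70 mm diameter, 180 mm high, at the back of the bench; origin at the centre of its underside
- stick_jar: bystander: clear jar of wooden sticks, 96 mm diameter, about 150 mm high, at the back of the bench; origin at the centre of its underside
Things that resemble listed ones, but are neither listed nor needed, are in the scene too. What is shaped like the part that bears post_top but purple or turquoise is not meant.

How it is judged (in metres and radians):
On the way, in this order (a step that is already met when the one before it is completed fails the run):
1. the boom is lifted clear of the cradle and held level (contact force between boom and cradle below 0.05 N and height (world z) of each of boom_end_a, boom_end_b above 0.055 m and angle between boom_mid's own z axis and vertical below 0.1 rad), for 0.3 s.
2. the boom rests on the post's pad alone, level (contact force between boom and post above 1 N and contact force between the fingers and boom below 0.05 N and angle between boom_mid's own z axis and vertical below 0.07 rad), for 0.2 s.
At the end, for the whole second after the job is handed in: The boom lies on the post's pad alone, level within 4 degrees, its underside on the pad (middle 15 mm above the pad's top, within 5 mm), off the cradle, let go and at rest (contact force between boom and post above 1 N and angle between boom_mid's own z axis and vertical below 0.07 rad and z of boom_mid in the frame of post_top between 0.01 and 0.02 m and contact force between boom and cradle below 0.05 N and linear speed of boom below 0.02 m/s and angular speed of boom below 0.1 rad/s); the robot touches nothing.
It fails at once if the boom tips more than 15 degrees (angle between boom_mid's own z axis and vertical above 0.26 rad).
It fails at once if the post is pressed by the boom with more than 25 N (contact force between boom and post above 25 N).
It fails at once if the boom is squeezed hard (fingers' forces on it together over 60 N) (contact force between the fingers and boom above 60 N).
It fails at once if a bystander is moved by more than 30 mm (distance of any of dish, collar, vial, driver, bottle_blue, bottle_red, stick_jar from where it was at the start of the episode above 0.03 m).
It also fails if it takes over 67 s, if anything falls off the work surface, if the arm or the gripper's body presses on something with over 40 N, if the wrist force passes 120 N, or if a joint passes its speed limit or range.

## Robot

A 7-joint arm with a two-finger parallel gripper is mounted at the origin on the work surface. World frame = base frame: x ahead of the robot, y to its left, z up, the work surface at z = 0. Lengths are in mm, angles in rad, forces in N, time in s.
With the tool pointing down it reaches from about 400 to 875 mm from the base axis. Payload 4.4 kg.
Tool frame: the origin (TCP) lies midway between the tips of the shut fingers; the grasp point (between the pads) lies 19 mm behind it (ctrl.pinch_z is the distance from the TCP to the grasp point, in mm); z points along the fingers, y is the line along which they close (so a half turn about z gives the same grasp; the last joint's range is limited). The gripper opens to 85 mm and grips with 20 to 120 N. Pads are 22 mm wide; open, the fingers measure 114 mm over their backs; the gripper's body (76 mm by 85 mm) begins 54 mm behind the grasp point. The pads swing forward as they close: fully open they stand 13 mm farther back than shut.
Start: joints at [-1.22, 0.628, 0.038, 1.517, -0.027, 0.996, -0.02], TCP at [263.122, 594.377, 231.313] pointing down, gripper open.
Joint ranges: [-3.06, 3.06], [-0.37, 2.12], [-1.25, 1.32], [0.18, 2.47], [-1.1, 4.24], [0.23, 1.98], [-2.94, 2.94]. Speed limits (rad/s): [2.57, 2.57, 3.14, 3.14, 3.14, 3.14, 3.14].

## Interface

Orientations are given as [roll, pitch, yaw] about the fixed x, y, z axes, in that order (R = Rz(yaw) Ry(pitch) Rx(roll)).
In Python, from cell import read_state, cams, order, ctrl gives the robot as it stands.
- The arm moves only by the tool move_arm, never from a script. Its argument "targets" is text: rows parted by semicolons, each of 7 numbers parted by spaces: the gripper's target within -1 to 1 (fully open at 1, half-way at 0, shut at -1), then the shift along the tool's x, y, z in cm, then the turn, a rotation vector about the tool's x, y, z in degrees. A call has 1 to 5 rows; each row shifts and turns the commanded pose from where the row before left it, along the tool's axes as they then stand; what a row does not reach is not made up. A row lasts 1/12 s, in which the tool goes at most 41.7 mm and 7.16 degrees, less where a joint would pass 70% of its speed; a pose out of reach is approached as far as the arm can. A call with a gripper value outside its range is refused whole. The fingers move at their own pace and stop on an object; the grip force is fixed at half the most. Time passes only in rows, so rows that do not move let the fingers close. It gives the time, the measured TCP pose, the force, the opening and the grip force at its end, in the units of the state.
- read_state(): the state, without advancing time (a new reading comes with each control period).
- cams.get_image(name): name is "side" or "top"; returns a dict with "color" (400x640x3 uint8, red, green, blue), "fovy" (degrees; the focal length in pixels is half the picture's height over the tangent of half this angle, whatever the lens; pixels are square), "cx", "cy" (the principal point, pixels), "k1" (the pictures are not rectified: a ray, as slopes to the right and down, at radius r is drawn at 1 + k1 r^2 times it, then the intrinsics apply), "rvec" (rotation vector, rad) and "tvec" (3), from world to camera coordinates, as OpenCV has them. Camera axes: x right, y down, z forward; pixel columns grow to the right and rows downward; lengths in mm; the calibration is good to about 2 mm. A picture is of the moment at which its call begins. There is no depth.
- order.finish_job(): hands the job in; it is judged then, once.
The state is a dict: "clock": time; "qpos": joint angles; "qd": joint speeds; "tau": joint torques, N m; "eef_pos": TCP position; "tool_rot": TCP orientation; "force": force on the tool from outside, world axes, zero at the start; "torque": the same for the moment, N m; "width": finger opening in mm; "gripper_force": force on a finger pad.
Only numpy, scipy, OpenCV 4.12 (cv2) and the standard library are available. Lean on these libraries where they do the work, as an engineer would, in place of code of your own. Each camera call takes 0.05 s, during which the arm holds its last target. There are 200 camera calls.

## Working session

There is one attempt and no reset: what is moved stays moved. The work goes in short steps, Python scripts to look and compute and a tool call to move; the robot and the scene stay as the last step left them, time stands still between calls to the robot, and variables do not carry over. Pictures are saved under pics/ and viewed, at most 10 in all, crops included, and the job is handed in when it is done.

Besides the shell and the picture viewer there is one more tool, called after ">>>" by a JSON object that holds its "method" and its "body", one argument or row to a line. move_arm: Moves the arm, as the interface text tells. Its arguments: {"type":"object","properties":{"targets":{"type":"string"}},"required":["targets"]}

```bash
mkdir -p pics; ls
cat > h.py <<'E'
import numpy as np, cv2
from cell import read_state, cams, order, ctrl
def grab(n):
    d=cams.get_image(n); h,w=d["color"].shape[:2]
    f=h/2/np.tan(np.radians(d["fovy"])/2)
    d["K"]=np.array([[f,0,d["cx"]],[0,f,d["cy"]],[0,0,1.]]); d["D"]=np.array([d["k1"],0,0,0,0.])
    d["R"]=cv2.Rodrigues(np.array(d["rvec"],float))[0]; d["t"]=np.array(d["tvec"],float); return d
def ray(d,px):
    u=cv2.undistortPoints(np.array(px,float).reshape(-1,1,2),d["K"],d["D"])[:,0]
    v=np.c_[u,np.ones(len(u))]@d["R"]; return -d["R"].T@d["t"],v
def onplane(d,px,z):
    c,v=ray(d,px); return c+v*((z-c[2])/v[:,2:])
def proj(d,P):
    return cv2.projectPoints(np.array(P,float).reshape(-1,1,3),np.array(d["rvec"],float),d["t"],d["K"],d["D"])[0][:,0]
E
python3 - <<'E'
from h import *
for n in("side","top"):
    d=grab(n); cv2.imwrite(f"pics/{n}0.png",d["color"][...,::-1]); print(n,d["fovy"],d["k1"],-d["R"].T@d["t"])
    np.save(f"{n}.npy",d,allow_pickle=True)
s=read_state(); print({k:np.round(v,3) for k,v in s.items()}, ctrl.pinch_z)
E
```

```text
pics
side 57.07596166159828 0.015598729598434365 [ 141.57908096 -651.95804293  661.03359284]
top 55.90153167097646 -0.0005720217626621171 [ 387.69023891   35.16458974 1039.64494695]
{'clock': np.float64(0.1), 'qpos': array([-1.22 ,  0.629,  0.038,  1.518, -0.027,  0.996, -0.02 ]), 'qd': array([ 0.001, -0.002, -0.   , -0.003, -0.001, -0.001, -0.001]), 'tau': array([ 3.0000e-03, -5.6454e+01,  1.2300e+00, -1.9398e+01,  1.1000e-02,
        5.0000e-03, -0.0000e+00]), 'eef_pos': array([262.87 , 593.853, 230.483]), 'tool_rot': array([-3.14 , -0.   ,  2.725]), 'force': array([-0.035, -0.632, -0.054]), 'torque': array([-0.049, -0.095, -0.037]), 'gripper_force': np.float64(0.0), 'width': np.float64(85.454)} 18.700000000000003
```

View pics/top0.png

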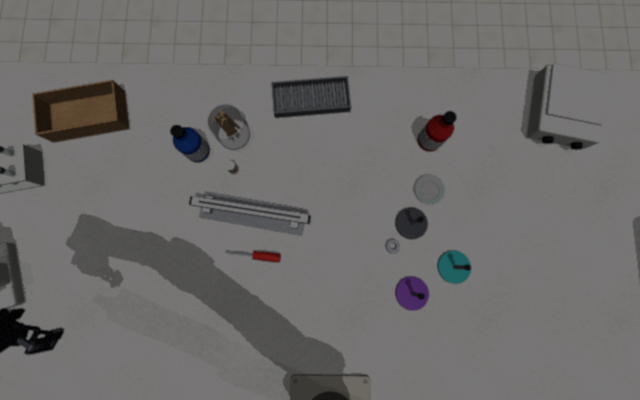

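View pics/side0.png

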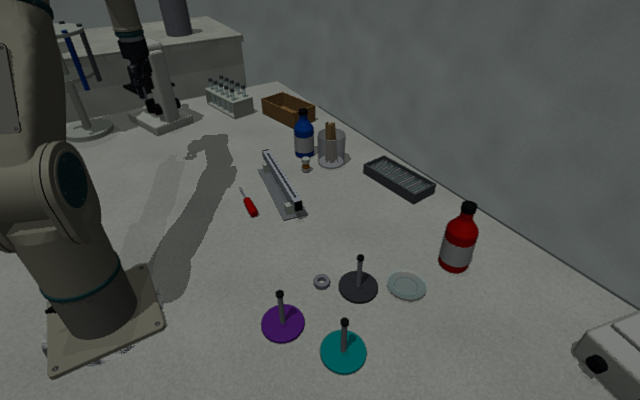

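Run:
```python
from h import *
T=np.load("top.npy",allow_pickle=True).item(); S=np.load("side.npy",allow_pickle=True).item()
def crop(d,x0,y0,w,h,k): return cv2.resize(d["color"][y0:y0+h,x0:x0+w,::-1],None,fx=k,fy=k,interpolation=cv2.INTER_NEAREST)
a=crop(T,180,185,140,50,5); b=crop(T,385,200,70,50,5); c=crop(S,330,245,70,65,5)
im=np.zeros((580,700,3),np.uint8); im[:250,:700]=a; im[250:500,:350]=b; im[250:575,350:]=c
im=np.clip(im.astype(float)*1.7,0,255).astype(np.uint8); cv2.imwrite("pics/crop1.png",im)
# dark blobs
for n,d,(x0,y0,w,h) in (("top boom",T,(180,185,140,50)),("side boom",S,(250,140,65,85)),("top post",T,(385,200,70,50)),("side post",S,(330,245,70,65))):
    g=d["color"][y0:y0+h,x0:x0+w].max(2); m=(g<35).astype(np.uint8)
    k,l,st,ce=cv2.connectedComponentsWithStats(m)
    print(n,[(st[i].tolist(),np.round(ce[i]+[x0,y0],1).tolist()) for i in range(1,k) if st[i,4]>5], "offset",x0,y0)
```

```text
top boom [] offset 180 185
side boom [([44, 61, 9, 11, 72], [298.1, 206.0])] offset 250 140
top post [([20, 10, 19, 14, 102], [413.7, 217.6])] offset 385 200
side post [([27, 10, 7, 7, 37], [360.3, 257.7]), ([30, 28, 15, 16, 69], [364.5, 278.5]), ([10, 45, 37, 14, 84], [358.3, 298.6])] offset 330 245
```

View pics/crop1.png

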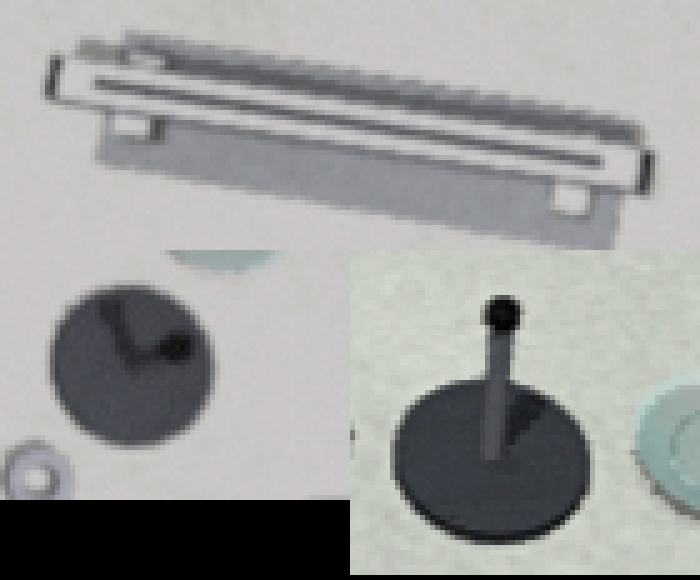

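Run:
```python
from h import *
T=np.load("top.npy",allow_pickle=True).item(); S=np.load("side.npy",allow_pickle=True).item()
# boom top face via white mask (bright, in a band), plus subpixel end centres
im=T["color"][185:235,180:320]; g=im.min(2)
e=onplane(T,[[180+47/5,185+77/5],[180+654/5,185+172/5]],66); print("ends",e,np.linalg.norm(e[0]-e[1]))
v=e[1]-e[0]; print("mid",e.mean(0),"yaw deg",np.degrees(np.arctan2(v[1],v[0])))
gr=onplane(T,[[180+97/5,185+84/5],[180+601/5,185+161/5]],66); print("groove",gr, gr.mean(0),np.degrees(np.arctan2(*(gr[1]-gr[0])[[1,0]])))
print("post top",onplane(T,[[420.2,219.2]],98),"side",onplane(S,[[360.6,258.0]],98), "base", onplane(T,[[411,223]],10), onplane(S,[[358.2,286.8]],10))
print("bystanders dish",onplane(T,[[429.5,189],[392.5,245.5],[232,167],[227,252],[280,257]],10))
# side: near cap face of boom
cap=onplane(S,[[298.1,206.0]],51); print("side capnear",cap)
```

```text
ends [[545.44392424 370.73764248  66.        ]
 [499.48033852  53.01980673  66.        ]] 321.0253484830403
mid [522.46213138 211.8787246   66.        ] yaw deg -98.23175265290355
groove [[542.07439168 344.45682095  66.        ]
 [504.88752635  80.64678949  66.        ]] [523.48095901 212.55180522  66.        ] -98.02359315518417
post top [[ 499.71069651 -222.92400765   98.        ]] side [[ 499.30161942 -225.09000798   98.        ]] base [[ 499.36231543 -221.37499358   10.        ]] [[ 497.31870404 -227.57174026   10.        ]]
bystanders dish [[ 595.2634107  -275.72669684   10.        ]
 [ 437.27447381 -169.25128486   10.        ]
 [ 650.9324512   277.29556552   10.        ]
 [ 414.51891014  279.14906092   10.        ]
 [ 402.80555945  135.62187147   10.        ]]
side capnear [[501.23039791  57.18321223  51.        ]]
```

The three candidate posts in the top view are dark grey at (411,223), purple at (412,293) and turquoise at (454,267). The description excludes purple and turquoise, and the crop confirms the dark grey one, with a black pad at top (420,219) and side (361,258). The boom lies at top (190,200)–(310,219), middle about (523,212) mm, with its axis at 81.9°.

>>> {"method": "move_arm", "body": {
  "targets": "0 -2.6 -1.63 0.5 0 0 0;0 -2.6 -1.63 0.5 0 0 0;0 -2.6 -1.63 0.5 0 0 0;0 -2.6 -1.63 0.5 0 0 0;0 -2.6 -1.63 0.5 0 0 0"
}}

```text
clock: 0.52
eef_pos: [349.4, 465.7, 205.7]
tool_rot: [-3.141, -0.0, 2.725]
force: [1.0, 0.3, 0.9]
width: 43.2
gripper_force: 0.0
```

>>> {"method": "move_arm", "body": {
  "targets": "0 -2.6 -1.63 0.5 0 0 0;0 -2.6 -1.63 0.5 0 0 0;0 -2.6 -1.63 0.5 0 0 0;0 -2.6 -1.63 0.5 0 0 0;0 -2.6 -1.63 0.5 0 0 0"
}}

```text
clock: 0.93
eef_pos: [435.3, 338.6, 180.8]
tool_rot: [-3.141, -0.0, 2.725]
force: [-0.1, 0.4, 0.2]
width: 42.3
gripper_force: 0.0
```

>>> {"method": "move_arm", "body": {
  "targets": "0 -2.6 -1.63 0.5 0 0 0;0 -2.6 -1.63 0.5 0 0 0;0 -2.6 -1.63 0.5 0 0 0;0 -2.6 -1.63 0.5 0 0 0;0 -2.6 -1.63 0.5 0 0 0"
}}

```text
clock: 1.35
eef_pos: [521.1, 211.5, 155.8]
tool_rot: [-3.141, -0.001, 2.725]
force: [0.4, 0.1, 0.4]
width: 42.5
gripper_force: 0.0
```

>>> {"method": "move_arm", "body": {
  "targets": "0 0 0 0 0 0 7;0 0 0 0 0 0 7;0 0 0 0 0 0 7;0 0 0 0 0 0 7;0 0 0 0 0 0 7"
}}

```text
clock: 1.77
eef_pos: [520.5, 212.7, 155.9]
tool_rot: [-3.141, -0.0, 2.108]
force: [-0.3, -0.8, -0.5]
width: 42.9
gripper_force: 0.0
```

>>> {"method": "move_arm", "body": {
  "targets": "0 0 0 0 0 0 7;0 0 0 0 0 0 7;0 0 0 0 0 0 7;0 0 0 0 0 0 7;0 0 0 0 0 0 7"
}}

```text
clock: 2.18
eef_pos: [520.4, 212.9, 156.0]
tool_rot: [-3.141, 0.0, 1.497]
force: [0.8, -0.2, -0.6]
width: 42.2
gripper_force: 0.0
```

>>> {"method": "move_arm", "body": {
  "targets": "0 0 0 0 0 0 4.3;0 0 0 0 0 0 0;0 0 0 0 0 0 0"
}}

```text
clock: 2.43
eef_pos: [520.5, 213.0, 156.0]
tool_rot: [-3.141, 0.001, 1.431]
force: [0.5, 0.1, 0.2]
width: 43.0
gripper_force: 0.0
```

```bash
cat >> h.py <<'E'
def avg(n=8):
    F=[];M=[]
    for i in range(n):
        cams.get_image("top"); s=read_state(); F.append(s["force"]);M.append(s["torque"])
    F=np.array(F);M=np.array(M); print("t",round(float(s["clock"]),2),"tcp",np.round(s["eef_pos"],1),"rot",np.round(np.degrees(s["tool_rot"]),2),"w",round(float(s["width"]),2),"gf",round(float(s["gripper_force"]),2))
    y=s["tool_rot"][2]; ex=np.array([np.cos(y),np.sin(y),0]); ey=np.array([np.sin(y),-np.cos(y),0])
    print("F",F.mean(0).round(3),"sd",F.std(0).round(3),"M",M.mean(0).round(4),"sd",M.std(0).round(3),"Mx_t",round(M.mean(0)@ex,4),"My_t",round(M.mean(0)@ey,4)); return F.mean(0),M.mean(0)
E
python3 - <<'E'
from h import *
avg(8); s=read_state()
for n in("top","side"): 
    d=grab(n); print(n,proj(d,[s["eef_pos"]])); im=d["color"][...,::-1].copy()
    cv2.imwrite(f"pics/{n}1.png",im)
a=cv2.imread("pics/top1.png");b=cv2.imread("pics/side1.png")
cv2.imwrite("pics/m1.png",np.hstack([cv2.resize(a[130:270,170:340],None,fx=2.3,fy=2.3),cv2.resize(b[60:200,200:370],None,fx=2.3,fy=2.3)]))
E
```

```text
t 2.83 tcp [520.8 212.8 156.3] rot [-1.800e+02 -1.000e-02  8.183e+01] w 42.56 gf 0.0
F [-0.176 -0.031 -0.221] sd [0.472 0.533 0.362] M [-0.0117 -0.0051 -0.0025] sd [0.032 0.03  0.028] Mx_t -0.0067 My_t -0.0108
top [[242.78062661 205.25007683]]
side [[276.47828904 146.46322388]]
```

View pics/m1.png

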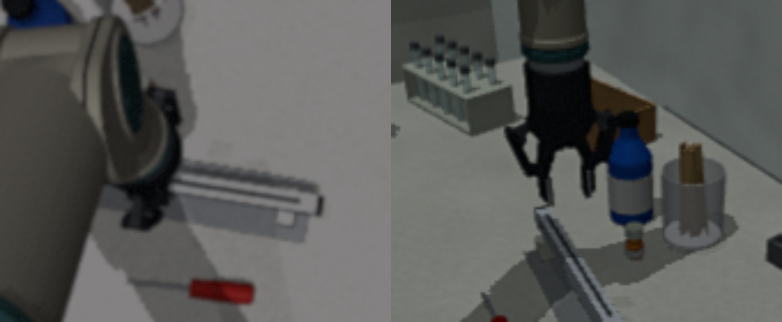

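The picture shows the fingers straddling the boom at its middle, lined up across it. Next: descend and close in small steps while watching the force.

>>> {"method": "move_arm", "body": {
  "targets": "0 0 0.2 3 0 0 0;0 0 0 3 0 0 0;0 0 0 3 0 0 0;0 0 0 2 0 0 0;-0.3 0 0 0.7 0 0 0"
}}

```text
clock: 3.35
eef_pos: [520.7, 212.0, 36.3]
tool_rot: [-3.137, 0.002, 1.428]
force: [0.2, -0.3, 0.5]
width: 31.6
gripper_force: 0.0
```

>>> {"method": "move_arm", "body": {
  "targets": "-0.4 0 0 0 0 0 0;-0.4 0 0 0 0 0 0;-0.43 0 0 0 0 0 0;-0.45 0 0 0 0 0 0;-0.45 0 0 0 0 0 0"
}}

```text
clock: 3.77
eef_pos: [523.5, 213.0, 40.5]
tool_rot: [3.14, -0.001, 1.428]
force: [-1.2, 0.8, -0.1]
width: 23.5
gripper_force: 0.0
```

>>> {"method": "move_arm", "body": {
  "targets": "-0.46 0 0 0 0 0 0;-0.46 0 0 0 0 0 0;-0.47 0 0 0 0 0 0;-0.47 0 0 0 0 0 0"
}}

```text
clock: 4.1
eef_pos: [523.2, 212.7, 39.6]
tool_rot: [3.141, -0.0, 1.428]
force: [1.6, -0.0, 0.9]
width: 22.8
gripper_force: 0.4
```

>>> {"method": "move_arm", "body": {
  "targets": "-0.48 0 0 0 0 0 0;-0.48 0 0 0 0 0 0"
}}

```text
clock: 4.27
eef_pos: [523.4, 212.7, 39.5]
tool_rot: [3.14, -0.0, 1.428]
force: [1.4, 1.6, 0.9]
width: 22.0
gripper_force: 0.8
```

>>> {"method": "move_arm", "body": {
  "targets": "-0.49 0 0 0 0 0 0;-0.49 0 0 0 0 0 0"
}}

```text
clock: 4.43
eef_pos: [523.5, 212.7, 39.5]
tool_rot: [3.14, -0.0, 1.428]
force: [2.0, 0.7, 2.6]
width: 21.9
gripper_force: 6.1
```

>>> {"method": "move_arm", "body": {
  "targets": "-0.5 0 0 0 0 0 0;-0.5 0 0 0 0 0 0"
}}

```text
clock: 4.6
eef_pos: [523.5, 212.7, 39.6]
tool_rot: [3.14, -0.0, 1.428]
force: [2.3, -0.1, 3.0]
width: 21.9
gripper_force: 17.4
```

>>> {"method": "move_arm", "body": {
  "targets": "-0.495 0 0 -0.2 0 0 0;-0.495 0 0 -0.2 0 0 0;-0.495 0 0 -0.2 0 0 0;-0.495 0 0 -0.2 0 0 0;-0.495 0 0 0 0 0 0"
}}

```text
clock: 5.02
eef_pos: [522.2, 212.6, 47.3]
tool_rot: [-3.141, 0.0, 1.428]
force: [-0.6, 0.3, -5.2]
width: 21.8
gripper_force: 16.3
```

Run:
```python
from h import *
avg(20)
b=grab("side")["color"][...,::-1]; cv2.imwrite("pics/m2.png",cv2.resize(b[130:230,235:335],None,fx=5,fy=5))
```

```text
t 6.02 tcp [522.7 212.6  47.3] rot [-180.     -0.     81.82] w 21.64 gf 16.32
F [ 0.059 -0.135 -5.252] sd [0.415 0.635 0.367] M [ 0.1523 -0.0272  0.0088] sd [0.032 0.037 0.026] Mx_t -0.0052 My_t 0.1546
```

View pics/m2.png

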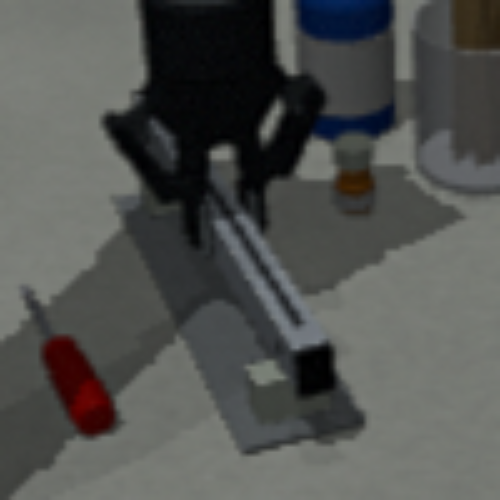

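The near end is lifted or nearly lifted; the moment puts the balance point about 30 mm towards the near end (tool −x). I'll set it down, shift 30 mm and try again.

>>> {"method": "move_arm", "body": {
  "targets": "-0.495 0 0 0.3 0 0 0;-0.495 0 0 0.3 0 0 0;-0.495 0 0 0.2 0 0 0;-0.48 0 0 0 0 0 0;-0.4 0 0 0 0 0 0"
}}

```text
clock: 6.48
eef_pos: [523.2, 212.7, 39.6]
tool_rot: [3.141, -0.0, 1.428]
force: [-0.6, -0.0, -0.3]
width: 25.5
gripper_force: 0.0
```

>>> {"method": "move_arm", "body": {
  "targets": "-0.4 0 0 0 0 0 0;-0.4 -1 0 0 0 0 0;-0.4 -1 0 0 0 0 0;-0.4 -1 0 0 0 0 0;-0.44 0 0 0 0 0 0"
}}

```text
clock: 6.9
eef_pos: [518.2, 178.9, 39.5]
tool_rot: [-3.141, 0.002, 1.424]
force: [0.3, -1.0, 0.6]
width: 23.8
gripper_force: 0.0
```

>>> {"method": "move_arm", "body": {
  "targets": "-0.46 0 0 0 0 0 0;-0.47 0 0 0 0 0 0;-0.48 0 0 0 0 0 0;-0.485 0 0 0 0 0 0;-0.49 0 0 0 0 0 0"
}}

```text
clock: 7.32
eef_pos: [518.4, 183.5, 39.3]
tool_rot: [-3.142, -0.0, 1.429]
force: [-0.5, -0.9, -0.5]
width: 21.6
gripper_force: 6.0
```

>>> {"method": "move_arm", "body": {
  "targets": "-0.49 0 0 -0.2 0 0 0;-0.49 0 0 -0.2 0 0 0;-0.49 0 0 -0.2 0 0 0;-0.49 0 0 -0.2 0 0 0;-0.49 0 0 0 0 0 0"
}}

```text
clock: 7.73
eef_pos: [518.5, 183.0, 47.5]
tool_rot: [3.141, -0.0, 1.428]
force: [0.5, 0.7, -5.5]
width: 21.9
gripper_force: 5.8
```

Run:
```python
from h import *
avg(20)
b=grab("side")["color"][...,::-1]; cv2.imwrite("pics/m3.png",cv2.resize(b[130:230,235:335],None,fx=5,fy=5))
```

```text
t 8.73 tcp [518.5 182.9  47.3] rot [180.    -0.    81.82] w 21.72 gf 5.76
F [ 0.117 -0.044 -5.245] sd [0.395 0.415 0.505] M [0.0048 0.0096 0.0032] sd [0.035 0.036 0.025] Mx_t 0.0102 My_t 0.0034
```

View pics/m3.png

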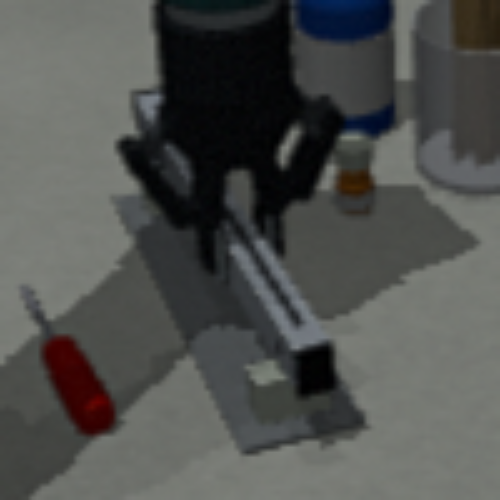

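Both ends are now up, with the full weight of about 5.25 N carried and almost no moment, so the balance point is about 1 mm further towards tool −x. I'll firm the grip slightly and lift.

>>> {"method": "move_arm", "body": {
  "targets": "-0.493 0 0 0 0 0 0;-0.493 0 0 -0.5 0 0 0;-0.493 0 0 -1 0 0 0;-0.493 0 0 -1.5 0 0 0;-0.493 0 0 -2 0 0 0"
}}

```text
clock: 9.2
eef_pos: [517.6, 182.6, 97.7]
tool_rot: [-3.14, 0.001, 1.428]
force: [-0.2, -0.3, -5.3]
width: 21.7
gripper_force: 9.3
```

>>> {"method": "move_arm", "body": {
  "targets": "-0.493 0 0 -1.8 0 0 0;-0.493 0 0 -1.2 0 0 0;-0.493 0 0 -0.6 0 0 0;-0.493 0 0 0 0 0 0;-0.493 0 0 0 0 0 0"
}}

```text
clock: 9.62
eef_pos: [518.3, 183.1, 133.6]
tool_rot: [3.141, -0.0, 1.428]
force: [-1.1, -0.3, -5.5]
width: 21.7
gripper_force: 9.3
```

Run:
```python
from h import *
avg(20)
b=grab("side")["color"][...,::-1]; cv2.imwrite("pics/m4.png",cv2.resize(b[90:230,195:335],None,fx=4,fy=4))
```

```text
t 10.62 tcp [518.5 182.9 133.3] rot [180.    -0.    81.82] w 22.01 gf 9.33
F [ 0.017  0.159 -5.281] sd [0.574 0.299 0.575] M [ 0.0141  0.0001 -0.0078] sd [0.029 0.031 0.031] Mx_t 0.0021 My_t 0.0139
```

View pics/m4.png

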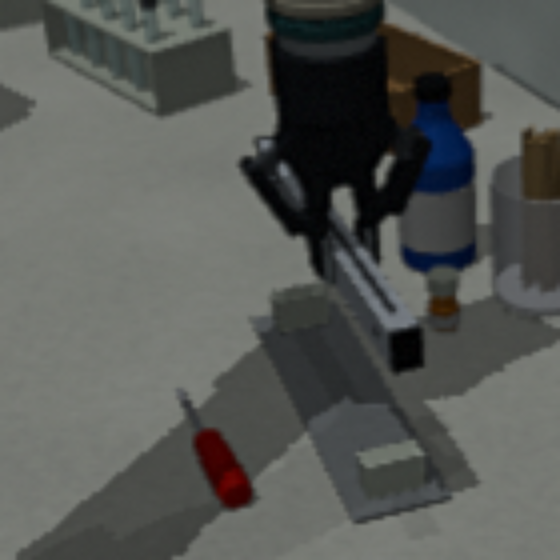

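The boom hangs clear and level, with its near cap at crop (405,348) and the blocks below it. Now I'll carry it over the post.

>>> {"method": "move_arm", "body": {
  "targets": "-0.493 -0.5 0 0 0 0 0;-0.493 -1 0 0 0 0 0;-0.493 -1.5 0 0 0 0 0;-0.493 -2 0.2 0 0 0 0;-0.493 -2 0.2 0 0 0 0"
}}

```text
clock: 11.08
eef_pos: [512.0, 111.6, 133.3]
tool_rot: [-3.141, 0.0, 1.428]
force: [-0.6, -1.3, -5.0]
width: 21.7
gripper_force: 9.3
```

>>> {"method": "move_arm", "body": {
  "targets": "-0.493 -2 0.2 0 0 0 0;-0.493 -2 0.2 0 0 0 0;-0.493 -2 0.2 0 0 0 0;-0.493 -2 0.2 0 0 0 0;-0.493 -2 0.2 0 0 0 0"
}}

```text
clock: 11.5
eef_pos: [507.5, 10.5, 133.4]
tool_rot: [-3.142, 0.001, 1.427]
force: [-0.1, 0.1, -4.9]
width: 21.6
gripper_force: 9.3
```

>>> {"method": "move_arm", "body": {
  "targets": "-0.493 -2 0.2 0 0 0 0;-0.493 -2 0.2 0 0 0 0;-0.493 -2 0.2 0 0 0 0;-0.493 -2 0.2 0 0 0 0;-0.493 -2 0.2 0 0 0 0"
}}

```text
clock: 11.92
eef_pos: [503.0, -89.9, 133.4]
tool_rot: [-3.141, 0.001, 1.427]
force: [0.8, -0.7, -5.5]
width: 21.5
gripper_force: 9.3
```

>>> {"method": "move_arm", "body": {
  "targets": "-0.493 -2 0.2 0 0 0 0;-0.493 -2 0.2 0 0 0 0;-0.493 -2 0.2 0 0 0 0;-0.493 -1.5 0.2 0 0 0 0;-0.493 -1.2 0.2 0 0 0 0"
}}

```text
clock: 12.33
eef_pos: [500.1, -178.2, 133.5]
tool_rot: [-3.141, 0.001, 1.425]
force: [0.5, 0.4, -4.3]
width: 21.7
gripper_force: 9.3
```

>>> {"method": "move_arm", "body": {
  "targets": "-0.493 -1 0.2 0 0 0 0;-0.493 -0.8 0.2 0 0 0 0;-0.493 -0.6 0.1 0 0 0 0;-0.493 0 0 0 0 0 0;-0.493 0 0 0 0 0 0"
}}

```text
clock: 12.75
eef_pos: [502.8, -199.3, 133.2]
tool_rot: [-3.141, -0.001, 1.428]
force: [-1.2, 0.5, -5.7]
width: 21.7
gripper_force: 9.3
```

Run:
```python
from h import *
avg(20); s=read_state()
a=grab("top"); b=grab("side"); p=proj(b,[s["eef_pos"]])[0]; print(p,proj(b,[[499.5,-224,100]]),proj(a,[[499.5,-224,100]]))
q=b["color"][190:330,270:430,::-1]; r=a["color"][150:290,340:480,::-1]
cv2.imwrite("pics/m5.png",np.hstack([cv2.resize(q,None,fx=3,fy=3),cv2.resize(r,(300,420))]))
```

```text
t 13.75 tcp [ 502.8 -199.7  133.3] rot [-180.     -0.     81.82] w 22.01 gf 9.32
F [-0.183  0.063 -5.111] sd [0.564 0.501 0.594] M [ 0.0149 -0.0015  0.0096] sd [0.03  0.024 0.029] Mx_t 0.0006 My_t 0.015
[355.76218079 238.06746904] [[360.42378535 256.97367938]] [[420.84494136 219.19715385]]
```

View pics/m5.png

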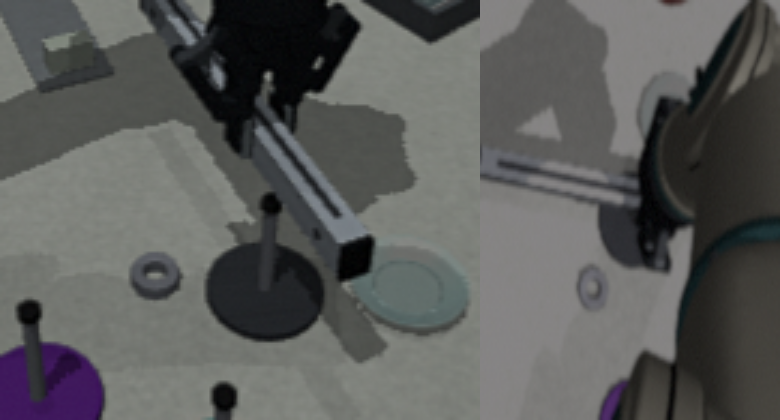

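The post pad shows at picture (271,203), which is side pixel (360,258) and matches the estimate. I'm 22.5 mm short along the boom, so I'll close that gap and come down to just above the pad.

>>> {"method": "move_arm", "body": {
  "targets": "-0.493 -0.8 0 0 0 0 0;-0.493 -0.9 0 0 0 0 0;-0.493 -0.55 0 0 0 0 0;-0.493 0 0 0.5 0 0 0;-0.493 0 0 0.7 0 0 0"
}}

```text
clock: 14.27
eef_pos: [499.8, -223.2, 121.4]
tool_rot: [3.14, 0.001, 1.426]
force: [-0.1, 1.2, -5.3]
width: 21.8
gripper_force: 9.3
```

>>> {"method": "move_arm", "body": {
  "targets": "-0.493 0 0 0.7 0 0 0;-0.493 0 0 0.4 0 0 0;-0.493 0 0 0.2 0 0 0;-0.493 0 0 0 0 0 0;-0.493 0 0 0 0 0 0"
}}

```text
clock: 14.68
eef_pos: [499.6, -221.8, 108.1]
tool_rot: [-3.141, -0.0, 1.428]
force: [0.0, 0.6, -5.4]
width: 21.8
gripper_force: 9.3
```

Run:
```python
from h import *
avg(10)
b=grab("side")
q=b["color"][200:330,290:430,::-1]
cv2.imwrite("pics/m6.png",cv2.resize(q,None,fx=4.5,fy=4.5))
```

```text
t 15.18 tcp [ 499.7 -222.   108.4] rot [179.99   0.    81.82] w 21.73 gf 9.29
F [ 0.049  0.045 -5.425] sd [0.425 0.482 0.653] M [ 0.0087 -0.0091 -0.0061] sd [0.029 0.029 0.012] Mx_t -0.0078 My_t 0.0099
```

View pics/m6.png

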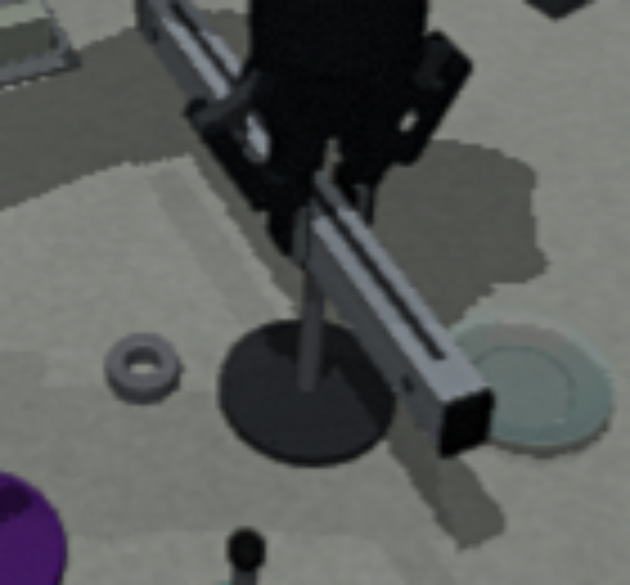

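The boom is over the post and the pad is hidden between the fingertips at about (313,270). Lowering in 1 mm steps.

>>> {"method": "move_arm", "body": {
  "targets": "-0.493 0 0 0.2 0 0 0;-0.493 0 0 0.1 0 0 0;-0.493 0 0 0.1 0 0 0;-0.493 0 0 0 0 0 0"
}}

```text
clock: 15.57
eef_pos: [499.4, -221.9, 104.0]
tool_rot: [-3.141, -0.0, 1.428]
force: [0.1, 0.1, -5.2]
width: 21.9
gripper_force: 9.3
```

>>> {"method": "move_arm", "body": {
  "targets": "-0.493 0 0 0.05 0 0 0;-0.493 0 0 0 0 0 0"
}}

```text
clock: 15.73
eef_pos: [499.6, -222.0, 103.7]
tool_rot: [-3.141, -0.0, 1.428]
force: [0.2, -0.5, -6.0]
width: 21.4
gripper_force: 9.3
```

>>> {"method": "move_arm", "body": {
  "targets": "-0.493 0 0 0.05 0 0 0;-0.493 0 0 0 0 0 0"
}}

```text
clock: 15.9
eef_pos: [499.7, -222.0, 103.3]
tool_rot: [3.141, 0.0, 1.428]
force: [-0.2, 0.0, -4.9]
width: 21.9
gripper_force: 9.3
```

```bash
python3 -c "
from h import *
avg(6)"
```

```text
t 16.2 tcp [ 499.6 -222.   103.3] rot [180.     0.    81.82] w 21.67 gf 9.35
F [ 0.128  0.048 -5.25 ] sd [0.518 0.447 0.272] M [-0.0238  0.0063 -0.0019] sd [0.043 0.032 0.051] Mx_t 0.0029 My_t -0.0244
```

>>> {"method": "move_arm", "body": {
  "targets": "-0.493 0 0 0.05 0 0 0;-0.493 0 0 0 0 0 0"
}}

```text
clock: 16.37
eef_pos: [499.7, -222.1, 103.3]
tool_rot: [3.141, -0.0, 1.428]
force: [-1.5, 0.8, 1.0]
width: 22.0
gripper_force: 10.2
```

>>> {"method": "move_arm", "body": {
  "targets": "-0.493 0 0 0.04 0 0 0;-0.493 0 0 0 0 0 0"
}}

```text
clock: 16.53
eef_pos: [499.7, -222.0, 103.3]
tool_rot: [3.141, -0.0, 1.428]
force: [-4.0, 1.7, 6.2]
width: 21.9
gripper_force: 10.8
```

```bash
python3 -c "
from h import *
avg(6)"
```

```text
t 16.83 tcp [ 499.7 -222.   103.2] rot [ 1.7997e+02 -1.0000e-02  8.1810e+01] w 21.8 gf 10.8
F [-2.328  1.379  5.616] sd [0.197 0.618 0.543] M [ 0.254   0.5443 -0.0094] sd [0.018 0.038 0.03 ] Mx_t 0.5749 My_t 0.1739
```

>>> {"method": "move_arm", "body": {
  "targets": "-0.493 0 0 -0.03 0 0 0;-0.493 0 0 0 0 0 0"
}}

```text
clock: 17.0
eef_pos: [499.7, -222.1, 103.3]
tool_rot: [3.141, -0.0, 1.428]
force: [-3.3, 0.6, 6.4]
width: 21.8
gripper_force: 10.8
```

```bash
python3 -c "
from h import *
avg(10)"
```

```text
t 17.5 tcp [ 499.7 -222.1  103.3] rot [ 1.7998e+02 -1.0000e-02  8.1810e+01] w 21.72 gf 10.84
F [-2.454  1.462  6.142] sd [0.385 0.346 0.702] M [ 0.2854  0.5437 -0.0043] sd [0.012 0.035 0.021] Mx_t 0.5788 My_t 0.205
```

>>> {"method": "move_arm", "body": {
  "targets": "-0.493 0 0 -0.04 0 0 0;-0.493 0 0 0 0 0 0"
}}

```text
clock: 17.67
eef_pos: [499.7, -222.0, 103.3]
tool_rot: [3.141, -0.0, 1.428]
force: [-0.9, 0.3, 3.7]
width: 22.1
gripper_force: 10.6
```

```bash
python3 -c "
from h import *
avg(8)"
```

```text
t 18.07 tcp [ 499.7 -222.   103.2] rot [180.    -0.    81.82] w 21.68 gf 10.71
F [-2.118  1.179  4.836] sd [0.579 0.301 0.745] M [0.2336 0.4493 0.0138] sd [0.024 0.031 0.023] Mx_t 0.4779 My_t 0.1673
```

The moment balance puts the pad's centre of pressure about 2.6 mm off the TCP towards tool −x and the balance point about 2 mm off, so they agree. I'll ease the load to near zero and then open slowly.

>>> {"method": "move_arm", "body": {
  "targets": "-0.493 0 0 -0.03 0 0 0;-0.493 0 0 0 0 0 0"
}}

```text
clock: 18.23
eef_pos: [499.7, -222.1, 103.3]
tool_rot: [3.142, 0.0, 1.428]
force: [-1.1, 0.5, 2.1]
width: 21.6
gripper_force: 10.4
```

>>> {"method": "move_arm", "body": {
  "targets": "-0.493 0 0 -0.02 0 0 0;-0.493 0 0 0 0 0 0;-0.493 0 0 0 0 0 0"
}}

```text
clock: 18.48
eef_pos: [499.7, -222.0, 103.3]
tool_rot: [-3.141, 0.0, 1.428]
force: [-0.6, 0.5, -2.4]
width: 22.0
gripper_force: 9.9
```

```bash
python3 -c "
from h import *
avg(8)"
```

```text
t 18.88 tcp [ 499.6 -221.9  103.3] rot [-179.98   -0.     81.82] w 21.61 gf 9.4
F [ 0.164 -0.04  -3.411] sd [0.261 0.588 0.912] M [-0.0269 -0.0058  0.0031] sd [0.033 0.06  0.038] Mx_t -0.0096 My_t -0.0258
```

>>> {"method": "move_arm", "body": {
  "targets": "-0.493 0 0 0.03 0 0 0;-0.493 0 0 0 0 0 0;-0.493 0 0 0 0 0 0"
}}

```text
clock: 19.13
eef_pos: [499.6, -221.9, 103.3]
tool_rot: [-3.141, -0.0, 1.428]
force: [-0.7, 0.3, -3.1]
width: 22.0
gripper_force: 9.6
```

```bash
python3 -c "
from h import *
avg(10)"
```

```text
t 19.63 tcp [ 499.5 -222.   103.3] rot [-1.7999e+02 -1.0000e-02  8.1820e+01] w 21.99 gf 9.68
F [-0.477  0.203 -2.547] sd [0.554 0.462 0.386] M [0.0584 0.0851 0.0011] sd [0.033 0.027 0.028] Mx_t 0.0925 My_t 0.0457
```

>>> {"method": "move_arm", "body": {
  "targets": "-0.493 0 0 0.02 0 0 0;-0.493 0 0 0 0 0 0;-0.493 0 0 0 0 0 0"
}}

```text
clock: 19.88
eef_pos: [499.6, -221.9, 103.3]
tool_rot: [-3.142, -0.0, 1.428]
force: [-1.2, 0.8, 0.3]
width: 22.1
gripper_force: 10.1
```

>>> {"method": "move_arm", "body": {
  "targets": "-0.489 0 0 0 0 0 0;-0.487 0 0 0 0 0 0;-0.487 0 0 0 0 0 0"
}}

```text
clock: 20.13
eef_pos: [499.6, -222.0, 103.3]
tool_rot: [-3.142, -0.0, 1.428]
force: [-2.1, 1.3, 2.9]
width: 21.7
gripper_force: 4.9
```

```bash
python3 -c "
from h import *
avg(10)"
```

```text
t 20.63 tcp [ 499.6 -222.   103.2] rot [-1.800e+02 -1.000e-02  8.182e+01] w 21.74 gf 5.19
F [-1.866  1.301  3.995] sd [0.505 0.784 1.008] M [ 0.3044  0.4649 -0.0041] sd [0.024 0.072 0.031] Mx_t 0.5035 My_t 0.2351
```

>>> {"method": "move_arm", "body": {
  "targets": "-0.485 0 0 0 0 0 0;-0.483 0 0 0 0 0 0;-0.483 0 0 0 0 0 0"
}}

```text
clock: 20.88
eef_pos: [499.6, -222.2, 102.9]
tool_rot: [-3.141, 0.0, 1.428]
force: [-2.0, 0.2, 1.5]
width: 22.0
gripper_force: 0.7
```

```bash
python3 -c "
from h import *
avg(6)"
```

```text
t 21.18 tcp [ 499.6 -222.2  102.9] rot [-1.800e+02  1.000e-02  8.182e+01] w 22.49 gf 0.53
F [-1.327  0.593 -0.3  ] sd [0.302 0.356 0.43 ] M [0.0227 0.2409 0.0045] sd [0.035 0.048 0.044] Mx_t 0.2417 My_t -0.0118
```

>>> {"method": "move_arm", "body": {
  "targets": "-0.48 0 0 0 0 0 0;-0.477 0 0 0 0 0 0;-0.474 0 0 0 0 0 0;-0.47 0 0 0 0 0 0;-0.465 0 0 0 0 0 0"
}}

```text
clock: 21.6
eef_pos: [500.0, -222.1, 103.2]
tool_rot: [3.141, 0.0, 1.428]
force: [0.8, 0.2, -0.1]
width: 22.7
gripper_force: 0.1
```

Run:
```python
from h import *
avg(8)
b=grab("side")
q=b["color"][200:330,290:430,::-1]
cv2.imwrite("pics/m7.png",cv2.resize(q,None,fx=4.5,fy=4.5))
```

```text
t 22.0 tcp [ 499.8 -222.   103.1] rot [179.99   0.    81.82] w 22.97 gf 0.0
F [ 0.114 -0.007  0.445] sd [0.25  0.48  0.535] M [ 0.0045  0.0019 -0.0137] sd [0.022 0.032 0.029] Mx_t 0.0025 My_t 0.0042
```

View pics/m7.png

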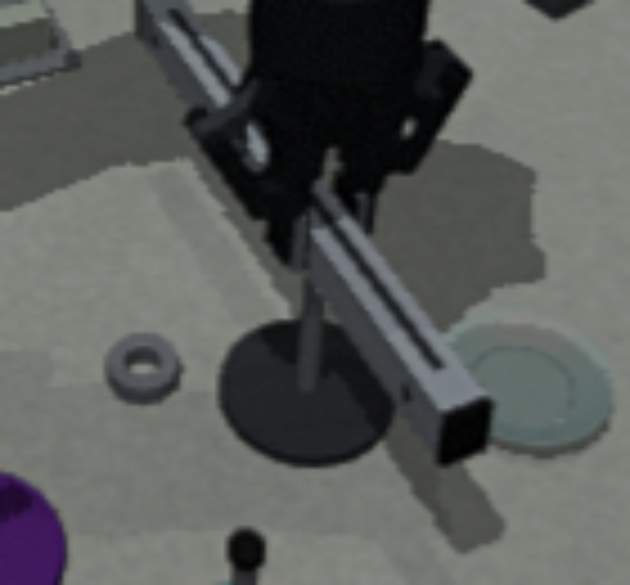

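The fingers carry no load, and the boom has rested level on the pad for 0.4 s with its near cap at (465,425), much as before. Now open wider and withdraw straight up, with a numeric check on the near cap.

>>> {"method": "move_arm", "body": {
  "targets": "-0.42 0 0 0 0 0 0;-0.36 0 0 0 0 0 0;-0.28 0 0 0 0 0 0;-0.2 0 0 0 0 0 0;-0.2 0 0 0 0 0 0"
}}

```text
clock: 22.47
eef_pos: [499.6, -222.0, 103.1]
tool_rot: [-3.142, -0.0, 1.428]
force: [-0.7, -0.3, -0.6]
width: 34.2
gripper_force: 0.0
```

```bash
cat >> h.py <<'E'
def cap():
    b=grab("side")["color"]; m=(b[280:310,380:405].max(2)<45); y,x=np.nonzero(m); print("cap",len(x),(x.mean()+380).round(2),(y.mean()+280).round(2))
E
python3 -c "
from h import *
cap(); avg(4); cap()
m=cv2.imread('pics/m7.png'); m=cv2.resize(m,(140,130),interpolation=cv2.INTER_AREA)[80:110,90:115]; y,x=np.nonzero(m.max(2)<45); print(len(x),x.mean()+380,y.mean()+280)"
```

```text
cap 134 392.19 295.28
t 22.72 tcp [ 499.6 -222.   103.1] rot [180.    -0.    81.81] w 33.88 gf 0.0
F [ 0.346 -0.076 -0.132] sd [0.397 0.324 0.322] M [-0.0028  0.0097  0.0219] sd [0.033 0.021 0.029] Mx_t 0.0092 My_t -0.0041
cap 134 392.19 295.28
132 392.219696969697 295.530303030303
```

Stable. Withdrawing straight up.

>>> {"method": "move_arm", "body": {
  "targets": "-0.2 0 0 -0.5 0 0 0;-0.2 0 0 -1 0 0 0;-0.2 0 0 -2 0 0 0;-0.2 0 0 -2.5 0 0 0;-0.2 0 0 -2.5 0 0 0"
}}

```text
clock: 23.18
eef_pos: [499.3, -222.0, 189.6]
tool_rot: [-3.141, 0.0, 1.428]
force: [0.6, -0.4, -0.8]
width: 34.3
gripper_force: 0.0
```

>>> {"method": "move_arm", "body": {
  "targets": "-0.2 0 0 -2 0 0 0;-0.2 0 0 -1 0 0 0;-0.2 0 0 0 0 0 0;-0.2 0 0 0 0 0 0;-0.2 0 0 0 0 0 0"
}}

```text
clock: 23.6
eef_pos: [498.9, -221.5, 217.1]
tool_rot: [-3.14, -0.001, 1.428]
force: [-0.7, -0.5, -1.4]
width: 34.1
gripper_force: 0.0
```

```bash
python3 -c "
from h import *
cap(); avg(12); cap()"
```

```text
cap 135 392.15 295.28
t 24.25 tcp [ 499.6 -222.   218.1] rot [-180.     -0.     81.82] w 34.33 gf 0.0
F [ 0.086  0.184 -0.099] sd [0.571 0.396 0.461] M [ 0.0177 -0.009   0.005 ] sd [0.026 0.019 0.032] Mx_t -0.0064 My_t 0.0189Traceback (most recent call last):
  File "<string>", line 3, in <module>
    cap(); avg(12); cap()
                    ~~~^^
  File "h.py", line 23, in cap
    b=grab("side")["color"]; m=(b[280:310,380:405].max(2)<45); y,x=np.nonzero(m); print("cap",len(x),(x.mean()+380).round(2),(y.mean()+280).round(2))
      ~~~~^^^^^^^^
  File "h.py", line 4, in grab
    d=cams.get_image(n); h,w=d["color"].shape[:2]
ValueError: 200 camera calls are used up
```

```bash
python3 -c "
from h import *
print(order.finish_job())"
```

```text
the job is handed in; nothing more can be done
None
```

I handed the job in with the boom resting level on the dark grey post's pad, balanced about 31 mm from its middle towards the −y (world) end; it showed no movement in the last picture, taken after the gripper had withdrawn, and the hand-in returned no verdict.

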